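# Set out the weighing kit on its bench rests

## Robot

A 6-joint arm with a two-finger parallel gripper is mounted at the origin on a cart in front of the work surface, level with it; the furniture and walls round the work are solid. World frame = base frame: x ahead of the robot, y to its left, z up, the work surface at z = 0. Lengths are in mm, angles in rad, forces in N, time in s.
With the tool pointing down it reaches from about 350 to 875 mm from the base axis. Payload 4.2 kg.
Tool frame: the origin (TCP) lies midway between the tips of the shut fingers; the grasp point (between the pads) lies 19 mm behind it (arm.grasp_offset is the distance from the TCP to the grasp point, in mm); z points along the fingers, y is the line along which they close (so a half turn about z gives the same grasp; the last joint's range is limited). The gripper opens to 85 mm and grips with 20 to 120 N. Pads are 22 mm wide; open, the fingers measure 114 mm over their backs; the gripper's body (76 mm by 85 mm) begins 54 mm behind the grasp point. The pads swing forward as they close: fully open they stand 13 mm farther back than shut.
Start: joints at [-1.02, 0.385, 0.008, 0, -1.194, -0.259], TCP at [179.814, -598.553, 231.312] pointing down, gripper open.
Joint ranges: [-3.14, 3.14], [-1.21, 2.06], [-1.07, 1.41], [-3.16, 2.05], [-2.99, -0.16], [-3.1, 3.1]. Speed limits (rad/s): [2.79, 2.79, 3.14, 3.14, 3.14, 3.14].

## Interface

Orientations are given as a unit quaternion [x, y, z, w].
In Python, from bench import arm gives the robot as it stands. The module is installed in compiled form; this text tells all that it offers.
- The arm moves only by the tool servo_tool, never from a script. Its argument "increments" is a list of rows, each a list of 7 numbers: the opening, from 0 (shut) to 1 (fully open), then the shift along the tool's x, y, z in m, then the turn, a rotation vector about the tool's x, y, z in degrees. In form: [[grip, x, y, z, ax, ay, az], ...]. A call has 1 to 12 rows; each row is the pose to reach, as a shift and turn from the pose commanded when the call began, along the tool's axes at that moment; what a row does not reach only later rows make up. A row lasts 1/8 s, in which the tool goes at most 62.5 mm and 10.7 degrees, less where a joint would pass 70% of its speed; a pose out of reach is approached as far as the arm can. A call with a gripper value outside its range is refused whole. The fingers move at their own pace and stop on an object; the grip force is fixed at half the most. Time passes only in rows, so rows that repeat a pose let the fingers close. It gives the time, the measured TCP pose, the force, the opening and the grip force at its end, in the units of the state.
- arm.read_state(): the state, without advancing time (a new reading comes with each control period).
- arm.get_image(name): name is "side" or "top"; returns a dict with "color" (384x512x3 uint8, red, green, blue), "fx", "fy", "cx", "cy" (pixels), "rvec" (rotation vector, rad) and "tvec" (3), from world to camera coordinates, as OpenCV has them. Camera axes: x right, y down, z forward; pixel columns grow to the right and rows downward; lengths in mm; the calibration is good to about 2 mm. A picture is of the moment at which its call begins. There is no depth.
- arm.job_done(): hands the job in; it is judged then, once.
Trained networks look in the newest picture that a camera, given by its name, has taken for a name from the list of things; names that differ only in an ending like _2 or _b are one class to them, and where a whole thing is asked for, a point or a joint stands for the part that bears it (a point fixed in the world has none). Each returns a list of dicts, best first, with "p" (0 to 1); they miss things now and then, are a little off and sometimes report something else, mostly with a low value. They report only what shows in the picture. A call takes as long as a camera call. They do not tell look-alikes from the thing itself.
- arm.look_for(camera, thing): "box" ([centre column, centre row, width, height] in pixels, round what is visible of it).
- arm.spot_point(camera, thing): "centre" ([column, row] in pixels: a listed point, or the origin of a listed thing).
The state is a dict: "clock": time; "joints": joint angles; "joint_vel": joint speeds; "joint_efforts": joint torques, N m; "position": TCP position; "ee_rot": TCP orientation; "contact_force": force on the tool from outside, world axes, zero at the start; "wrist_torque": the same for the moment, N m; "gripper_width": finger opening in mm; "grasp_force": force on a finger pad.
Only numpy, scipy, OpenCV 4.12 (cv2) and the standard library are available. Lean on these libraries where they do the work, as an engineer would, in place of code of your own. Each camera call takes 0.05 s, during which the arm holds its last target. There are 200 camera calls.

## Task

Set out the weighing kit on its four grey bench rests: stand the flat metal tin in the large round rest, the capped vial in the small round rest, the timer upright in the short oblong rest, and lay the marker lengthwise in the long narrow rest. Each must sit flat on the floor of its rest, inside the rim, and be let go. Leave the small white crucible where it stands.

Things in the scene. Friction and masses are not known exactly. Their poses are not given: they have to be found in the camera images.
- tin: Flat round aluminium tin with its lid on (the lid stays on), diameter 60 mm, 26 mm high, standing. Origin: centre of its underside, z up. The lid's edge at the top stands out 1 mm beyond the wall.
- vial: Upright clear sample vial with a blue screw cap, diameter 25 mm, 60 mm high. Origin: centre of its underside, z up.
- bench_timer: Small white bench timer standing upright, 27 mm thick (x), 66 mm wide (y), 68 mm high. Origin: centre of its underside (27 x 66 mm outline), z up; its display faces its own -x. The case is 22 mm thick, from x = -9 to +13 mm; the buttons stand out to x = -13 mm below 27 mm height, so pinch it across x above 30 mm.
- marker: White felt marker with a black cap lying on the worktop, 17 mm wide (x), 134 mm long (y), 17 mm high; it does not roll. Origin: under its middle, z up, y along the marker.
- tin_rest: Large round grey rest, a low-rimmed dish of 74 mm inner and 84 mm outer diameter. Fixed. Its rim is 5 mm wide and stands 7 mm above the worktop; its dark floor is 3 mm above the worktop. Origin: centre, at worktop level, z up.
- vial_rest: Small round grey rest, a low-rimmed dish of 41 mm inner and 51 mm outer diameter. Fixed. Its rim is 5 mm wide and stands 7 mm above the worktop; its dark floor is 3 mm above the worktop. Origin: centre, at worktop level, z up.
- timer_rest: Short oblong grey rest with a low rim, inside 40 mm (x) by 78 mm (y), outside 50 by 88 mm. The timer stands in it with its y axis along the rest's y, facing either way. Fixed. Its rim is 5 mm wide and stands 7 mm above the worktop; its dark floor is 3 mm above the worktop. Origin: centre, at worktop level, z up.
- marker_rest: Long narrow grey rest with a low rim, inside 34 mm (x) by 150 mm (y), outside 44 by 160 mm. The marker lies in it along the rest's y, either way round. Fixed. Its rim is 5 mm wide and stands 7 mm above the worktop; its dark floor is 3 mm above the worktop. Origin: centre, at worktop level, z up.
- crucible: Small white porcelain crucible, an open cup 48 mm across the mouth and 36 mm high, standing among the other things; it is not part of the job and stays where it is. Origin: centre of its underside.
Mind the look-alikes: they are no part of the job. Several things look just like the vial: the one meant starts farthest to the robot's right.

How it is judged:
By the outcome, as a careful person would: the job done as asked, in the order asked, and still so for the second after the job is handed in, with the robot touching nothing.
It also fails if it takes over 115 s, if anything falls off the work surface, if the arm or the gripper's body presses on something with over 40 N, if the wrist force passes 120 N, or if a joint passes its speed limit or range.

## Working session

There is one attempt and no reset: what is moved stays moved. The work goes in short steps, Python scripts to look and compute and a tool call to move; the robot and the scene stay as the last step left them, time stands still between calls to the robot, and variables do not carry over. Pictures are saved under pics/ and viewed, at most 14 in all, crops included, and the job is handed in when it is done.

Besides the shell and the picture viewer there is one more tool, called after "Emit:" by a JSON object that holds its "method" and its "body". servo_tool: Moves the arm, as the interface text tells. Its arguments: {"type":"object","properties":{"increments":{"type":"array","items":{"type":"array","items":{"type":"number"}}}},"required":["increments"]}

```bash
mkdir -p pics
cat > h.py <<'E'
import numpy as np, cv2
from bench import arm
from scipy.spatial.transform import Rotation as R
def cam(n):
    d=arm.get_image(n); d['K']=np.array([[d['fx'],0,d['cx']],[0,d['fy'],d['cy']],[0,0,1.]])
    d['R']=cv2.Rodrigues(np.array(d['rvec'],float))[0]; d['t']=np.array(d['tvec'],float).ravel(); return d
def ray(d,px,z):
    v=d['R'].T@np.linalg.inv(d['K'])@np.array([px[0],px[1],1.]); c=-d['R'].T@d['t']
    return c+v*(z-c[2])/v[2]
def proj(d,p):
    q=d['K']@(d['R']@np.asarray(p,float)+d['t']); return q[:2]/q[2]
def save(d,f,s=1.5,crop=None):
    im=d['color'][:,:,::-1]
    if crop: im=im[crop[1]:crop[3],crop[0]:crop[2]]
    cv2.imwrite('pics/'+f,cv2.resize(im,None,fx=s,fy=s,interpolation=cv2.INTER_CUBIC))
E
python3 - <<'E'
from h import *
s=arm.read_state(); print(s['clock'],s['position'],s['ee_rot'])
print(R.from_quat(s['ee_rot']).as_matrix().round(3))
for c in('top','side'):
    d=cam(c); save(d,c+'0.png',1.5); print(c,-d['R'].T@d['t'])
    for t in 'tin vial bench_timer marker tin_rest vial_rest timer_rest marker_rest crucible'.split():
        for r in arm.spot_point(c,t)[:5]:
            if r['p']>.2: print(t,round(r['p'],2),np.round(r['centre'],1),ray(d,r['centre'],0).round(0))
E
```

```text
0.0 [ 179.64323388 -598.02142753  230.22920793] [-1.45303726e-01  9.89386494e-01  1.06874245e-03 -2.23259572e-04]
[[-0.958 -0.288 -0.001]
 [-0.288  0.958  0.002]
 [ 0.     0.002 -1.   ]]
top [ 353.45602604   -7.77192697 1342.9983193 ]
tin 0.88 [378.3 177. ] [ 496. -352.    0.]
vial 0.59 [252.7 172.9] [503.  19.   0.]
vial 0.49 [224.6 203.5] [411. 101.   0.]
bench_timer 0.79 [190.9 203.7] [408. 201.   0.]
marker 0.63 [362.2 214.3] [ 385. -305.    0.]
tin_rest 0.56 [297.7 178.7] [ 488. -115.    0.]
vial_rest 0.54 [331.1 177.2] [ 494. -213.    0.]
timer_rest 0.62 [213.2 174.8] [495. 136.   0.]
marker_rest 0.74 [136.6 202.3] [410. 363.   0.]
crucible 0.76 [259.8 215.3] [377.  -4.   0.]
side [ 112.27038494 1029.52074403  722.26315415]
tin 0.62 [273.7 146.8] [ 473. -344.   -0.]
vial 0.75 [252.2 226.1] [412. 104.   0.]
vial 0.46 [230.3 204.1] [500.  23.   0.]
bench_timer 0.7 [251.2 249.9] [386. 196.   0.]
marker 0.56 [296.9 155. ] [ 384. -306.    0.]
tin_rest 0.55 [245.8 181.9] [ 494. -101.    0.]
vial_rest 0.58 [256.2 163.7] [ 496. -216.   -0.]
timer_rest 0.77 [217.4 226.7] [497. 130.   0.]
marker_rest 0.84 [218.  298.1] [407. 367.   0.]
crucible 0.7 [274.2 208. ] [378.  10.   0.]
crucible 0.36 [271.8 144.5] [ 483. -359.   -0.]
```

View pics/top0.png

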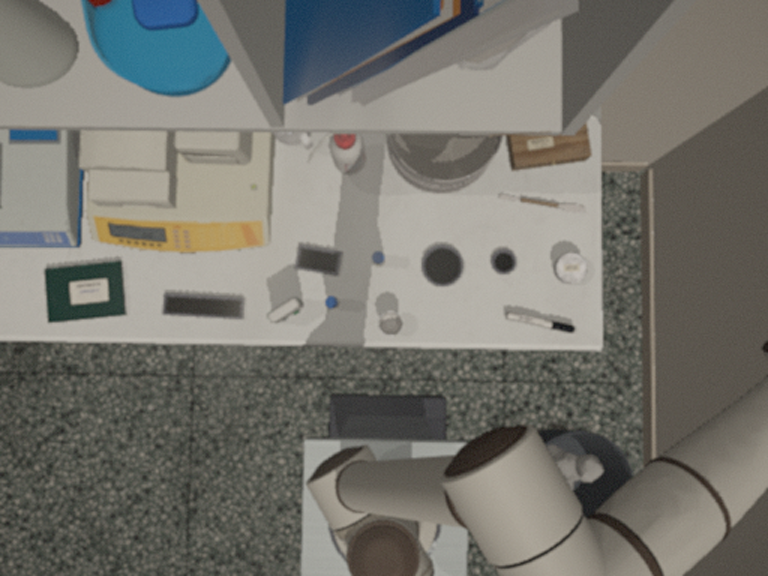

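View pics/side0.png

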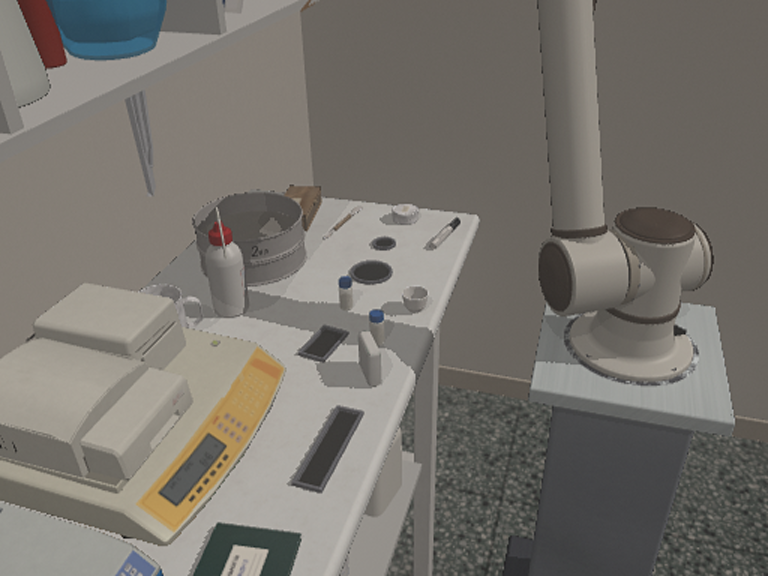

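The top view shows the tin at (381,178), the marker at (360,213), the timer at (190,205) and the crucible at (260,214), in camera pixels. The dark rest floors are at (295,177), (335,174), (213,173) and (136,203).

There are two vial candidates: A at (252,172), y≈+19, and B at (221,201), y≈+101. A has the smaller y, so it is farther to the robot's right and is the one meant. I'll confirm that in an enlarged crop.

Run:
```python
from h import *
d=cam('top'); e=cam('side')
a=cv2.resize(d['color'][155:225,170:300,::-1],(780,420),interpolation=cv2.INTER_CUBIC)
cv2.imwrite('pics/c_top.png',a)
b=cv2.resize(e['color'][125:265,190:330,::-1],(600,600),interpolation=cv2.INTER_CUBIC)
cv2.imwrite('pics/c_side.png',b)
c=cv2.resize(d['color'][150:230,320:410,::-1],(675,600),interpolation=cv2.INTER_CUBIC)
cv2.imwrite('pics/c_top2.png',c)
g=cv2.cvtColor(d['color'],cv2.COLOR_RGB2GRAY)
for n,(u,v) in dict(tin=(295,177),vial=(335,174),timer=(213,173),marker=(136,203)).items():
    for th in (75,100):
        m=(g<th).astype('uint8'); k,l=cv2.connectedComponents(m); i=l[v,u]
        if i==0: print(n,th,'none',g[v,u]);continue
        ct=max(cv2.findContours((l==i).astype('uint8'),0,1)[0],key=cv2.contourArea).reshape(-1,2)
        P=np.array([ray(d,p,5)[:2] for p in ct],dtype='float32'); mm=np.argwhere(l==i)[:,::-1].mean(0)
        print(n,th,cv2.minAreaRect(P),'mom',ray(d,mm,3)[:2].round(1))
```

```text
tin 75 ((492.0527038574219, -104.701904296875), (65.26836395263672, 67.85034942626953), 0.8373197317123413) mom [ 492.4 -105.9]
tin 100 ((492.0614318847656, -104.70491027832031), (71.20491790771484, 73.7705307006836), 0.8348936438560486) mom [ 492.9 -105.3]
vial 75 ((501.26007080078125, -226.71731567382812), (32.60249328613281, 35.316524505615234), 0.8445550799369812) mom [ 501.5 -226. ]
vial 100 ((502.70806884765625, -223.8511199951172), (41.500465393066406, 41.27394485473633), 0.8397747278213501) mom [ 502.8 -224.6]
timer 75 ((498.31121826171875, 139.41680908203125), (69.77730560302734, 36.17036056518555), 83.11869049072266) mom [498.9 138.2]
timer 100 ((498.8094787597656, 138.34097290039062), (81.88653564453125, 45.45857238769531), 81.40440368652344) mom [499.2 137.4]
marker 75 ((405.3604431152344, 373.70343017578125), (133.7914276123047, 31.43401527404785), 87.9488296508789) mom [405.1 378.3]
marker 100 ((405.4882507324219, 367.18743896484375), (150.25205993652344, 36.75597381591797), 87.3550033569336) mom [405.5 369.1]
```

View pics/c_top.png

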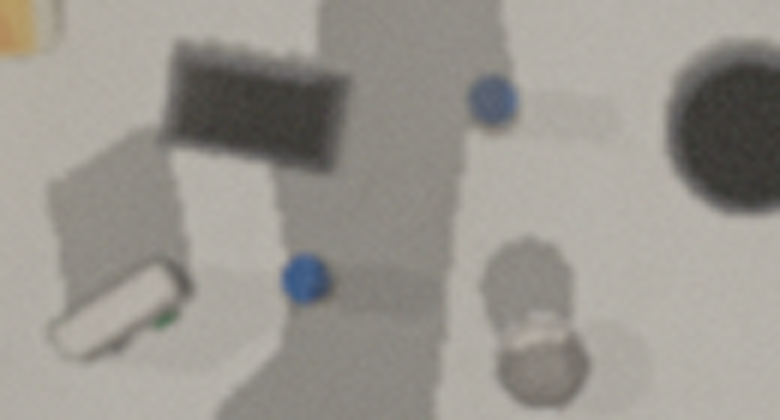

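View pics/c_side.png

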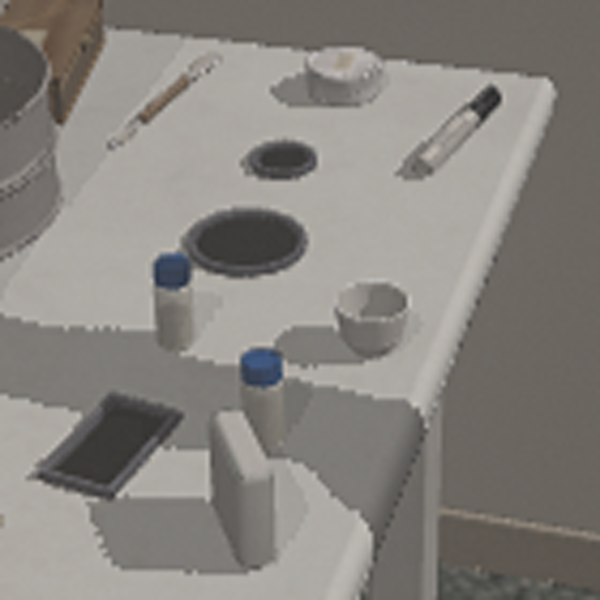

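View pics/c_top2.png

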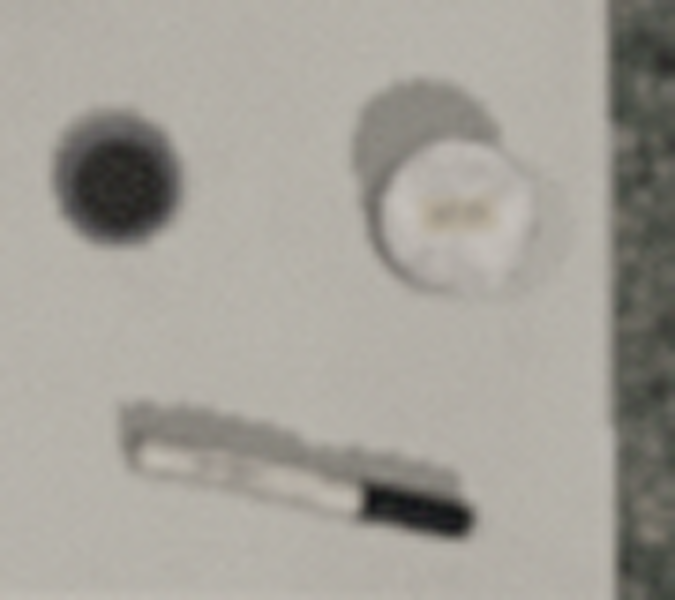

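The crop confirms it. Vial A's cap is at (252,172) and B's at (221,201). A is farther right, so it is the one to take. Next I'll work out poses from the crop pixels and check them with wireframe overlays.

```bash
cat > ov.py <<'E'
from h import *
def cyl(d,im,x,y,r,z0,z1,s,off,col):
    for z in(z0,z1):
        a=np.linspace(0,2*np.pi,40); P=np.array([proj(d,(x+r*np.cos(t),y+r*np.sin(t),z)) for t in a])
        cv2.polylines(im,[(((P-off+.5)*s-.5)*16).astype(int)],True,col,1,cv2.LINE_AA,4)
def box(d,im,x,y,yaw,x0,x1,w,z0,z1,s,off,col):
    c,n=np.cos(yaw),np.sin(yaw)
    for z in(z0,z1):
        P=np.array([proj(d,(x+c*a-n*b,y+n*a+c*b,z)) for a,b in((x0,-w),(x1,-w),(x1,w),(x0,w))])
        cv2.polylines(im,[(((P-off+.5)*s-.5)*16).astype(int)],True,col,1,cv2.LINE_AA,4)
def draw(c,crop,f,P):
    d=cam(c); s=min(800/(crop[2]-crop[0]),600/(crop[3]-crop[1])); off=np.array(crop[:2])
    im=cv2.resize(d['color'][crop[1]:crop[3],crop[0]:crop[2],::-1],None,fx=s,fy=s,interpolation=cv2.INTER_CUBIC)
    G=(0,0,255)
    cyl(d,im,*P['tin'],31,0,26,s,off,G); cyl(d,im,*P['vial'],12.5,0,60,s,off,G)
    cyl(d,im,*P['tin_rest'],42,0,7,s,off,(0,200,0)); cyl(d,im,*P['vial_rest'],25.5,0,7,s,off,(0,200,0))
    box(d,im,*P['timer'],-9,13,33,0,68,s,off,G); box(d,im,*P['marker'],-8.5,8.5,67,0,17,s,off,G)
    box(d,im,*P['timer_rest'],-25,25,44,0,7,s,off,(0,200,0)); box(d,im,*P['marker_rest'],-22,22,80,0,7,s,off,(0,200,0))
    cv2.imwrite('pics/'+f,im)
E
python3 - <<'E'
from ov import *
import json
d=cam('top')
f=lambda x,y,s,ou,ov:np.array([(x+.5)/s-.5+ou,(y+.5)/s-.5+ov])
A=lambda x,y,z:ray(d,f(x,y,6,170,155),z)[:2]; B=lambda x,y,z:ray(d,f(x,y,7.5,320,150),z)[:2]
P={}
P['tin']=B(457,214,26); P['vial']=A(493,101,60)
q=[A(x,y,68) for x,y in((50,335),(165,262),(188,290),(75,358))]
print('timer top',np.round(q,1)); l=((q[1]-q[0])+(q[2]-q[3]))/2; ctr=np.mean(q,0)
yaw=np.arctan2(-l[0],l[1])  # y axis dir
print('lens',np.linalg.norm(l),np.linalg.norm(q[1]-q[2]))
# display toward image lower right
lr=A(165,320,20)-A(119,311,20); ax=np.array([np.cos(yaw),np.sin(yaw)])
if lr@ax>0: yaw+=np.pi; ax=-ax
o=ctr-2*ax; P['timer']=[*o,yaw]
m1,m2=B(136,456,8),B(471,522,8); l=m1-m2; print('mk len',np.linalg.norm(l)); P['marker']=[*((m1+m2)/2),np.arctan2(-l[0],l[1])]
P['tin_rest']=[492.5,-105]; P['vial_rest']=B(118,177,7)
P['timer_rest']=[498.8,138.2,np.deg2rad(81.4-90)]; P['marker_rest']=[405.5,367.5,np.deg2rad(-2.6)]
P={k:list(map(float,v)) for k,v in P.items()}
for k,v in P.items(): print(k,np.round(v,3))
json.dump(P,open('P.json','w'))
draw('top',(100,150,400,230),'o1.png',P); draw('side',(185,125,330,345),'o2.png',P)
E
```

```text
timer top [[386.1 226.3]
 [421.2 173.1]
 [408.3 161.9]
 [375.5 214.2]]
lens 62.69108843041656 17.102864728435154
mk len 132.0063915458797
tin [ 490.377 -351.759]
vial [500.402  20.606]
timer [396.096 192.786   0.572]
marker [ 3.83767e+02 -2.96630e+02 -1.79000e-01]
tin_rest [ 492.5 -105. ]
vial_rest [ 504.944 -224.367]
timer_rest [ 4.988e+02  1.382e+02 -1.500e-01]
marker_rest [ 4.055e+02  3.675e+02 -4.500e-02]
```

View pics/o1.png

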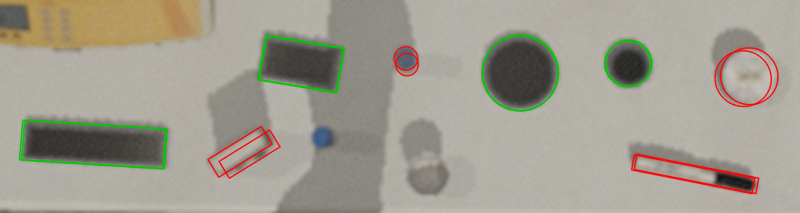

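View pics/o2.png

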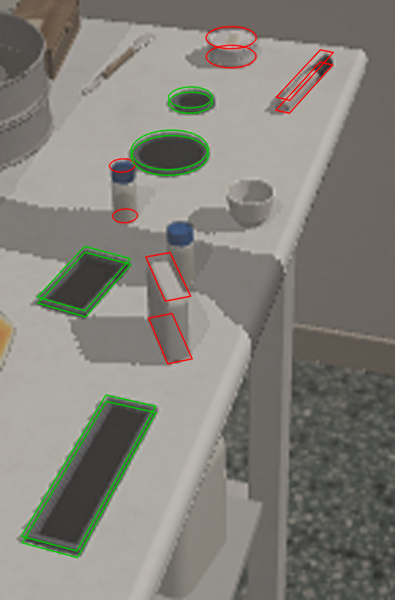

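The overlays agree to within 1–2 px in both views, so the poses are good. Next is a helper that works out the increments, then I'll start moving.

```bash
cat > go.py <<'E'
import sys
from h import *
# go.py  yaw_deg_of_closing_axis(or 'k')  then x,y,z waypoints
s=arm.read_state(); M=R.from_quat(s['ee_rot']); p=np.array(s['position'])
cur=np.degrees(np.arctan2(*M.as_matrix()[[1,0],1])); 
yaw=cur if sys.argv[1]=='k' else float(sys.argv[1])
dy=(yaw-cur+90)%180-90
Rt=R.from_euler('z',np.degrees(np.arctan2(*M.as_matrix()[[1,0],0]))+dy,degrees=True)*R.from_euler('x',180,degrees=True)
rv=np.degrees((M.inv()*Rt).as_rotvec())
print('t',round(s['clock'],2),'pos',p.round(1),'yaw',cur.round(1),'turn',rv.round(2),'w',round(s['gripper_width'],1),'q',np.round(s['joints'],2))
for a in sys.argv[2:]:
    print(a,np.round(M.inv().apply(np.array(eval(a),float)-p)/1000,4))
E
python3 go.py k 490.4,-351.8,100 490.4,-351.8,40
```

```text
t 1.25 pos [ 179.8 -598.6  231.3] yaw 106.7 turn [0. 0. 0.] w 85.3 q [-1.02  0.38  0.01 -0.   -1.19 -0.26]
490.4,-351.8,100 [-0.3684  0.147   0.1313]
490.4,-351.8,40 [-0.3684  0.147   0.1913]
```

Emit:
{"method": "servo_tool", "body": {"increments": [[1, -0.055, 0.022, 0, 0, 0, 0], [1, -0.11, 0.044, 0, 0, 0, 0], [1, -0.165, 0.066, 0.01, 0, 0, 0], [1, -0.22, 0.088, 0.03, 0, 0, 0], [1, -0.27, 0.108, 0.06, 0, 0, 0], [1, -0.32, 0.128, 0.09, 0, 0, 0], [1, -0.368, 0.147, 0.131, 0, 0, 0], [1, -0.368, 0.147, 0.131, 0, 0, 0], [1, -0.368, 0.147, 0.131, 0, 0, 0], [1, -0.368, 0.147, 0.131, 0, 0, 0]]}}

```text
clock: 2.5
position: [489.9, -353.0, 101.7]
ee_rot: [-0.145, 0.989, -0.001, 0.001]
contact_force: [0.6, -0.5, -0.8]
gripper_width: 85.4
grasp_force: 0.0
```

```bash
python3 go.py k 490.4,-351.8,30 490.4,-351.8,1; python3 -c "
from ov import *;import json
draw('top',(320,140,410,207),'o3.png',json.load(open('P.json')))"
```

```text
t 2.5 pos [ 489.9 -353.   101.7] yaw 106.6 turn [-0.09  0.1  -0.  ] w 85.4 q [-0.36  0.47 -0.22  0.   -0.89 -0.92]
490.4,-351.8,30 [-0.0007  0.0011  0.0717]
490.4,-351.8,1 [-0.0007  0.0012  0.1007]
```

View pics/o3.png

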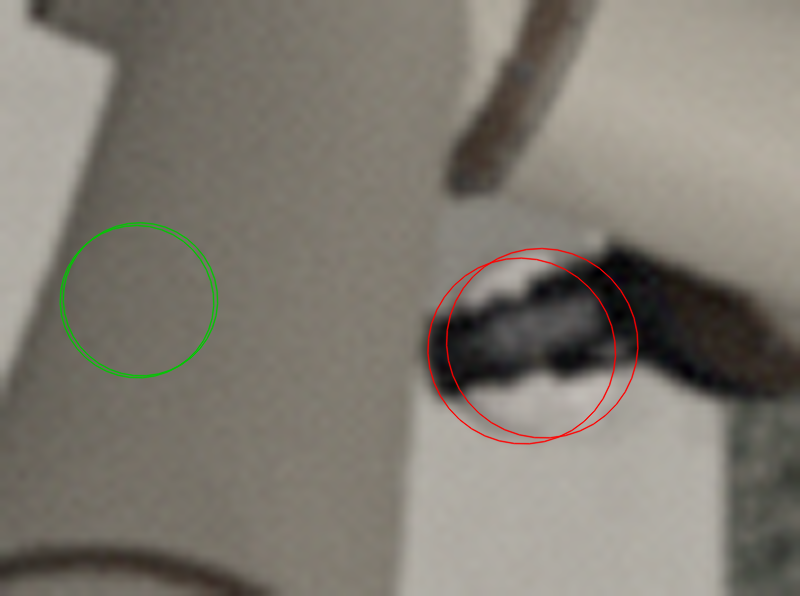

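The gripper is centred over the tin, which is at about (381,178). Going down.

Emit:
{"method": "servo_tool", "body": {"increments": [[1, -0.001, 0.001, 0.03, 0, 0, 0], [1, -0.001, 0.001, 0.06, 0, 0, 0], [1, -0.001, 0.001, 0.08, 0, 0, 0], [1, -0.001, 0.001, 0.0995, 0, 0, 0], [1, -0.001, 0.001, 0.0995, 0, 0, 0], [1, -0.001, 0.001, 0.0995, 0, 0, 0], [0, -0.001, 0.001, 0.0995, 0, 0, 0], [0, -0.001, 0.001, 0.0995, 0, 0, 0], [0, -0.001, 0.001, 0.0995, 0, 0, 0], [0, -0.001, 0.001, 0.0995, 0, 0, 0], [0, -0.001, 0.001, 0.0995, 0, 0, 0], [0, -0.001, 0.001, 0.0995, 0, 0, 0]]}}

```text
clock: 4.05
position: [491.3, -351.1, 2.7]
ee_rot: [-0.146, 0.989, -0.001, 0.001]
contact_force: [-0.6, 0.0, 6.5]
gripper_width: 57.0
grasp_force: 62.2
```

```bash
python3 go.py k 490.4,-351.8,80 492.5,-105,80 492.5,-105,5
```

```text
t 4.05 pos [ 491.3 -351.1    2.7] yaw 106.8 turn [-0.1   0.08 -0.  ] w 57.0 q [-0.35  0.59 -0.3   0.   -0.68 -0.93]
490.4,-351.8,80 [ 0.001  -0.0005 -0.0773]
492.5,-105,80 [-0.0722  0.2352 -0.0776]
492.5,-105,5 [-0.072   0.2353 -0.0026]
```

Emit:
{"method": "servo_tool", "body": {"increments": [[0, 0, 0, -0.03, 0, 0, 0], [0, 0, 0, -0.06, 0, 0, 0], [0, 0, 0, -0.077, 0, 0, 0], [0, 0, 0, -0.077, 0, 0, 0], [0, 0, 0, -0.077, 0, 0, 0]]}}

```text
clock: 4.68
position: [489.8, -350.2, 76.6]
ee_rot: [-0.145, 0.989, 0.001, -0.001]
contact_force: [-0.4, 0.2, -2.2]
gripper_width: 56.5
grasp_force: 63.7
```

```bash
python3 go.py k 492.5,-105,80
python3 - <<'E'
from h import *
d=cam('side'); save(d,'s1.png',6,(240,90,360,190))
E
```

```text
t 4.67 pos [ 489.8 -350.2   76.6] yaw 106.7 turn [ 0.1  -0.08 -0.  ] w 56.5 q [-0.35  0.5  -0.24 -0.   -0.84 -0.93]
492.5,-105,80 [-0.073   0.2341 -0.0031]
```

View pics/s1.png

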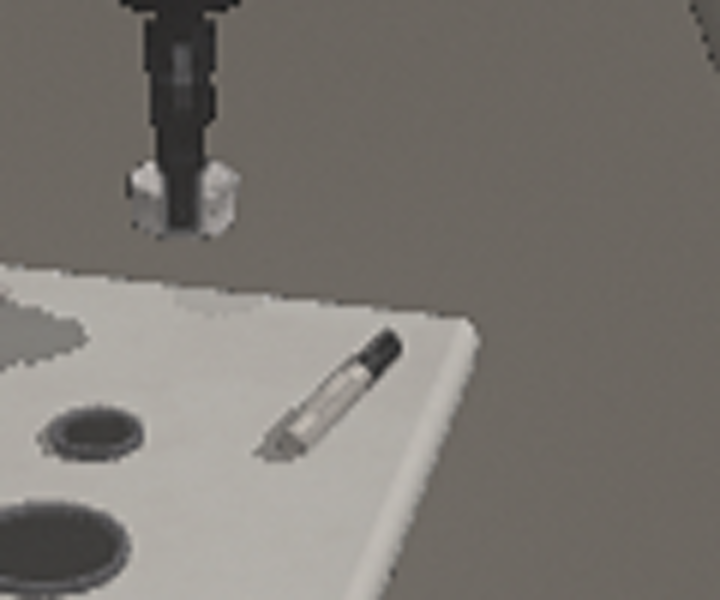

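The tin is lifted level, with the finger tips above its underside. Now over to its rest.

Emit:
{"method": "servo_tool", "body": {"increments": [[0, -0.012, 0.04, -0.003, 0, 0, 0], [0, -0.026, 0.085, -0.003, 0, 0, 0], [0, -0.04, 0.13, -0.003, 0, 0, 0], [0, -0.055, 0.175, -0.003, 0, 0, 0], [0, -0.068, 0.218, -0.003, 0, 0, 0], [0, -0.073, 0.234, -0.003, 0, 0, 0], [0, -0.073, 0.234, -0.003, 0, 0, 0], [0, -0.073, 0.234, 0.025, 0, 0, 0], [0, -0.073, 0.234, 0.05, 0, 0, 0], [0, -0.073, 0.234, 0.055, 0, 0, 0], [0, -0.073, 0.234, 0.055, 0, 0, 0]]}}

```text
clock: 6.1
position: [493.4, -106.4, 22.7]
ee_rot: [-0.145, 0.989, -0.0, -0.0]
contact_force: [-0.3, 1.1, -0.4]
gripper_width: 56.4
grasp_force: 64.0
```

```bash
python3 go.py k 492.5,-105,6
```

```text
t 6.1 pos [ 493.4 -106.4   22.7] yaw 106.7 turn [-0.01 -0.03  0.  ] w 56.4 q [ 0.11  0.45 -0.53  0.   -0.59 -1.39]
492.5,-105,6 [0.0004 0.0016 0.0167]
```

Emit:
{"method": "servo_tool", "body": {"increments": [[0, 0, 0.001, 0.008, 0, 0, 0], [0, 0, 0.001, 0.013, 0, 0, 0], [0, 0, 0.001, 0.016, 0, 0, 0], [0, 0, 0.001, 0.016, 0, 0, 0], [0, 0, 0.001, 0.016, 0, 0, 0]]}}

```text
clock: 6.72
position: [493.1, -104.6, 7.0]
ee_rot: [-0.145, 0.989, -0.0, 0.0]
contact_force: [-0.3, -0.0, -1.0]
gripper_width: 56.3
grasp_force: 64.0
```

Still no contact. I'll go down another 2 mm, then release and rise.

Emit:
{"method": "servo_tool", "body": {"increments": [[0, 0, 0, 0.001, 0, 0, 0], [0, 0, 0, 0.002, 0, 0, 0], [0, 0, 0, 0.002, 0, 0, 0]]}}

```text
clock: 7.1
position: [493.1, -104.6, 5.8]
ee_rot: [-0.146, 0.989, -0.0, 0.0]
contact_force: [-2.0, 0.9, 6.8]
gripper_width: 56.6
grasp_force: 64.8
```

Emit:
{"method": "servo_tool", "body": {"increments": [[1, 0, 0, 0, 0, 0, 0], [1, 0, 0, 0, 0, 0, 0], [1, 0, 0, 0, 0, 0, 0], [1, 0, 0, 0, 0, 0, 0], [1, 0, 0, -0.02, 0, 0, 0], [1, 0, 0, -0.05, 0, 0, 0], [1, 0, 0, -0.1, 0, 0, 0], [1, 0, 0, -0.1, 0, 0, 0], [1, 0, 0, -0.1, 0, 0, 0]]}}

```text
clock: 8.22
position: [492.4, -104.5, 104.5]
ee_rot: [-0.145, 0.989, 0.0, -0.0]
contact_force: [-0.0, -0.3, 0.0]
gripper_width: 85.4
grasp_force: 0.0
```

```bash
python3 go.py 90 500.4,20.6,105 500.4,20.6,22
python3 - <<'E'
from h import *
d=cam('side'); save(d,'s2.png',6,(180,110,300,210))
E
```

```text
t 8.22 pos [ 492.4 -104.5  104.5] yaw 106.7 turn [ 0.03 -0.02 16.69] w 85.4 q [ 0.11  0.32 -0.46 -0.   -0.8  -1.39]
500.4,20.6,105 [-0.0436  0.1175 -0.0004]
500.4,20.6,22 [-0.0436  0.1175  0.0826]
```

View pics/s2.png

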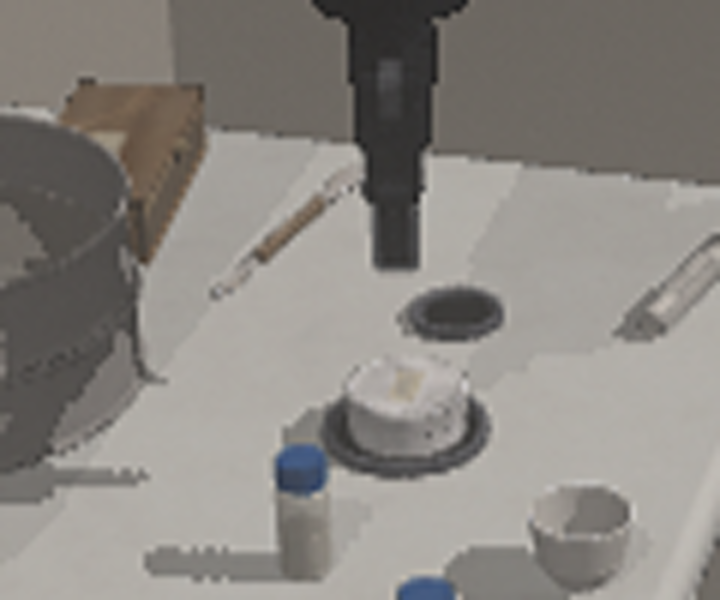

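The tin sits flat inside its rim at crop (407,410). The vial is next.

Emit:
{"method": "servo_tool", "body": {"increments": [[1, -0.014, 0.04, 0, 0, 0, 0], [1, -0.03, 0.08, 0, 0, 0, 0], [1, -0.0435, 0.1175, 0, 0, 0, 0], [1, -0.0435, 0.1175, 0, 0, 0, 0], [1, -0.0435, 0.1175, 0, 0, 0, 0], [1, -0.0435, 0.1175, 0.03, 0, 0, 0], [1, -0.0435, 0.1175, 0.06, 0, 0, 0], [1, -0.0435, 0.1175, 0.085, 0, 0, 0], [1, -0.0435, 0.1175, 0.092, 0, 0, 0], [1, -0.0435, 0.1175, 0.092, 0, 0, 0]]}}

```text
clock: 9.52
position: [500.7, 19.8, 12.6]
ee_rot: [-0.145, 0.989, -0.0, -0.0]
contact_force: [-0.5, -0.1, 0.6]
gripper_width: 85.1
grasp_force: 0.0
```

Emit:
{"method": "servo_tool", "body": {"increments": [[0, 0, 0, 0, 0, 0, 0], [0, 0, 0, 0, 0, 0, 0], [0, 0, 0, 0, 0, 0, 0], [0, 0, 0, 0, 0, 0, 0], [0, 0, 0, 0, 0, 0, 0], [0, 0, 0, 0, 0, 0, 0], [0, 0, 0, 0, 0, 0, 0]]}}

```text
clock: 10.4
position: [501.2, 20.6, 13.4]
ee_rot: [-0.146, 0.989, 0.0, 0.0]
contact_force: [-1.4, 0.2, 5.3]
gripper_width: 23.9
grasp_force: 58.6
```

```bash
python3 go.py k 500,20,110 504.5,-224.4,110
```

```text
t 10.4 pos [501.2  20.6  13.4] yaw 106.7 turn [-0.    0.06 -0.  ] w 23.9 q [ 0.37  0.46 -0.55  0.   -0.56 -1.64]
500,20,110 [ 0.0012 -0.0002 -0.0966]
504.5,-224.4,110 [ 0.0673 -0.2356 -0.0966]
```

Emit:
{"method": "servo_tool", "body": {"increments": [[0, 0, 0, -0.04, 0, 0, 0], [0, 0, 0, -0.08, 0, 0, 0], [0, 0.006, -0.02, -0.096, 0, 0, 0], [0, 0.02, -0.065, -0.096, 0, 0, 0], [0, 0.033, -0.11, -0.096, 0, 0, 0], [0, 0.045, -0.155, -0.096, 0, 0, 0], [0, 0.058, -0.2, -0.096, 0, 0, 0], [0, 0.067, -0.2355, -0.096, 0, 0, 0], [0, 0.067, -0.2355, -0.096, 0, 0, 0], [0, 0.067, -0.2355, -0.06, 0, 0, 0], [0, 0.067, -0.2355, -0.03, 0, 0, 0], [0, 0.067, -0.2355, -0.02, 0, 0, 0]]}}

```text
clock: 11.9
position: [503.0, -223.3, 31.0]
ee_rot: [-0.146, 0.989, 0.001, -0.002]
contact_force: [-0.5, -0.6, 0.7]
gripper_width: 23.7
grasp_force: 58.9
```

```bash
python3 go.py k 504.3,-224.4,17
```

```text
t 11.9 pos [ 503.  -223.3   31. ] yaw 106.8 turn [ 0.11 -0.21 -0.  ] w 23.7 q [-0.12  0.49 -0.41 -0.   -0.67 -1.15]
504.3,-224.4,17 [-0.001  -0.0015  0.014 ]
```

Emit:
{"method": "servo_tool", "body": {"increments": [[0, -0.001, -0.001, 0.006, 0, 0, 0], [0, -0.001, -0.001, 0.012, 0, 0, 0], [0, -0.001, -0.001, 0.015, 0, 0, 0], [0, -0.001, -0.001, 0.016, 0, 0, 0], [0, -0.001, -0.001, 0.016, 0, 0, 0], [0, -0.001, -0.001, 0.016, 0, 0, 0]]}}

```text
clock: 12.65
position: [505.8, -225.1, 17.1]
ee_rot: [-0.145, 0.989, -0.0, 0.0]
contact_force: [-0.6, 0.3, 0.4]
gripper_width: 23.7
grasp_force: 58.9
```

Emit:
{"method": "servo_tool", "body": {"increments": [[0, 0, 0, 0.001, 0, 0, 0], [0, 0, 0, 0.002, 0, 0, 0], [0, 0, 0, 0.002, 0, 0, 0]]}}

```text
clock: 13.02
position: [505.9, -225.1, 16.5]
ee_rot: [-0.146, 0.989, -0.0, 0.0]
contact_force: [-1.8, 2.3, 9.8]
gripper_width: 23.5
grasp_force: 59.7
```

Contact. Release and rise.

Emit:
{"method": "servo_tool", "body": {"increments": [[1, 0, 0, 0, 0, 0, 0], [1, 0, 0, 0, 0, 0, 0], [1, 0, 0, 0, 0, 0, 0], [1, 0, 0, 0, 0, 0, 0], [1, 0, 0, 0, 0, 0, 0], [1, 0, 0, -0.04, 0, 0, 0], [1, 0, 0, -0.09, 0, 0, 0], [1, 0, 0, -0.135, 0, 0, 0], [1, 0, 0, -0.135, 0, 0, 0]]}}

```text
clock: 14.15
position: [508.1, -225.6, 154.1]
ee_rot: [-0.146, 0.989, -0.002, 0.004]
contact_force: [-0.9, 0.6, -0.4]
gripper_width: 85.2
grasp_force: 0.0
```

```bash
python3 - <<'E'
import json,numpy as np
P=json.load(open('P.json')); x,y,a=P['timer']; print('grasp',x+2*np.cos(a),y+2*np.sin(a),np.degrees(a))
x,y,a=P['timer_rest']; print('place',x+2*np.cos(a),y+2*np.sin(a),np.degrees(a))
E
python3 go.py 32.8 397.8,193.9,150 397.8,193.9,33
python3 - <<'E'
from h import *
d=cam('side'); save(d,'s3.png',6,(220,110,320,200))
E
```

```text
grasp 397.7780205017814 193.86793086590933 32.76589009492203
place 500.77751276209403 137.90092931311256 -8.599999999999994
t 14.15 pos [ 508.1 -225.6  154.1] yaw 106.8 turn [ 0.08  0.57 73.95] w 85.2 q [-0.13  0.33 -0.28  0.   -0.95 -1.15]
397.8,193.9,150 [-0.0152  0.4335  0.0023]
397.8,193.9,33 [-0.0143  0.434   0.1192]
```

View pics/s3.png

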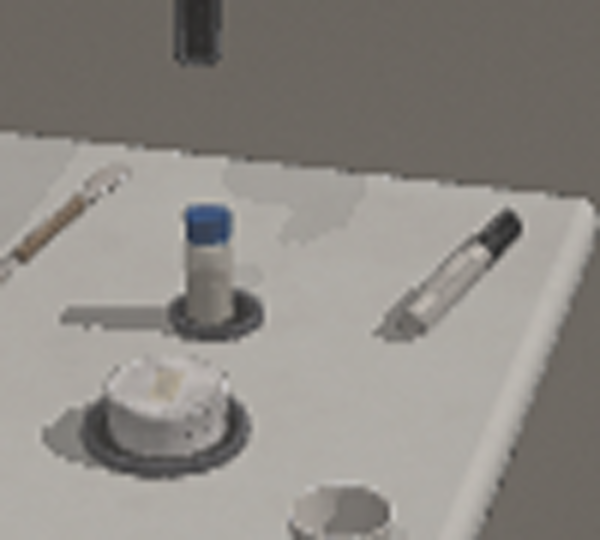

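The vial is seated at crop (208,270). Turning +74° would take joint 6 out of range, so I'll turn −106°, which gives the same grasp.

Emit:
{"method": "servo_tool", "body": {"increments": [[1, -0.001, 0.04, 0, 0, 0, -10], [1, -0.003, 0.085, 0, 0, 0, -20], [1, -0.005, 0.13, 0, 0, 0, -30], [1, -0.006, 0.175, 0, 0, 0, -40], [1, -0.008, 0.22, 0, 0, 0, -50], [1, -0.01, 0.265, 0, 0, 0, -60], [1, -0.011, 0.31, 0, 0, 0, -70], [1, -0.013, 0.355, 0, 0, 0, -80], [1, -0.014, 0.4, 0, 0, 0, -89], [1, -0.015, 0.4335, 0, 0, 0, -98], [1, -0.015, 0.4335, 0, 0, 0, -106], [1, -0.015, 0.4335, 0, 0, 0, -106]]}}

```text
clock: 15.7
position: [394.4, 194.2, 148.5]
ee_rot: [0.877, -0.48, -0.001, 0.001]
contact_force: [0.1, 0.2, -0.2]
gripper_width: 85.5
grasp_force: 0.0
```

```bash
python3 go.py 32.8 397.8,193.9,80 397.8,193.9,33;python3 - <<'E'
from h import *
d=cam('top'); save(d,'t1.png',6,(150,160,270,250))
E
```

```text
t 15.7 pos [394.4 194.2 148.5] yaw -147.3 turn [ 0.17 -0.03 -0.14] w 85.5 q [ 0.83  0.16 -0.54 -0.   -0.87 -0.26]
397.8,193.9,80 [ 0.002  -0.0029  0.0685]
397.8,193.9,33 [ 0.002  -0.0031  0.1155]
```

View pics/t1.png

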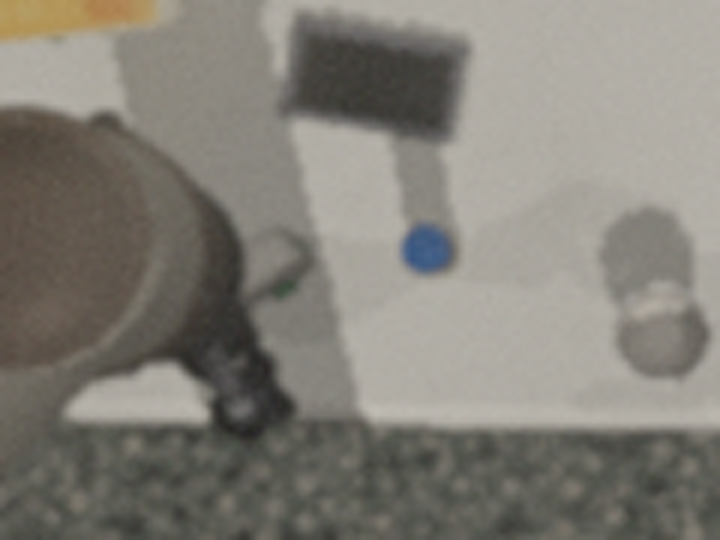

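Emit:
{"method": "servo_tool", "body": {"increments": [[1, 0.002, -0.003, 0.03, 0, 0, 0], [1, 0.002, -0.003, 0.06, 0, 0, 0], [1, 0.002, -0.003, 0.09, 0, 0, 0], [1, 0.002, -0.003, 0.116, 0, 0, 0], [1, 0.002, -0.003, 0.116, 0, 0, 0], [0, 0.002, -0.003, 0.116, 0, 0, 0], [0, 0.002, -0.003, 0.116, 0, 0, 0], [0, 0.002, -0.003, 0.116, 0, 0, 0], [0, 0.002, -0.003, 0.116, 0, 0, 0], [0, 0.002, -0.003, 0.116, 0, 0, 0], [0, 0.002, -0.003, 0.116, 0, 0, 0], [0, 0.002, -0.003, 0.116, 0, 0, 0]]}}

```text
clock: 17.25
position: [399.2, 194.7, 34.5]
ee_rot: [0.878, -0.479, 0.0, -0.0]
contact_force: [-1.6, -0.7, 5.0]
gripper_width: 21.4
grasp_force: 59.2
```

```bash
python3 go.py -8.6 397.8,193.9,80 500.8,137.9,80 500.8,137.9,37
```

```text
t 17.25 pos [399.2 194.7  34.5] yaw -147.3 turn [-6.000e-02  2.000e-02  4.134e+01] w 21.4 q [ 0.82  0.35 -0.67  0.   -0.55 -0.25]
397.8,193.9,80 [-0.0001  0.0016 -0.0455]
500.8,137.9,80 [ 0.1027 -0.0548 -0.0454]
500.8,137.9,37 [ 0.1027 -0.0547 -0.0024]
```

Emit:
{"method": "servo_tool", "body": {"increments": [[0, 0, 0, -0.045, 0, 0, 0], [0, 0, 0, -0.09, 0, 0, 0], [0, 0.02, -0.011, -0.09, 0, 0, 8], [0, 0.042, -0.022, -0.09, 0, 0, 17], [0, 0.062, -0.033, -0.09, 0, 0, 26], [0, 0.082, -0.044, -0.09, 0, 0, 34], [0, 0.1025, -0.055, -0.09, 0, 0, 41.3], [0, 0.1025, -0.055, -0.09, 0, 0, 41.3], [0, 0.1025, -0.055, -0.09, 0, 0, 41.3], [0, 0.1025, -0.055, -0.05, 0, 0, 41.3], [0, 0.1025, -0.055, -0.02, 0, 0, 41.3], [0, 0.1025, -0.055, -0.02, 0, 0, 41.3]]}}

```text
clock: 18.75
position: [498.3, 137.3, 52.0]
ee_rot: [-0.653, 0.758, 0.001, -0.003]
contact_force: [-0.5, 0.0, -0.5]
gripper_width: 20.9
grasp_force: 59.0
```

```bash
python3 go.py -8.6 500.8,137.9,37;python3 - <<'E'
from h import *
d=cam('side'); save(d,'s4.png',6,(180,170,290,265))
E
```

```text
t 18.75 pos [498.3 137.3  52. ] yaw 171.5 turn [ 0.27 -0.21  0.09] w 20.9 q [ 0.58  0.42 -0.47 -0.   -0.69 -0.73]
500.8,137.9,37 [-0.0011 -0.0024  0.015 ]
```

View pics/s4.png

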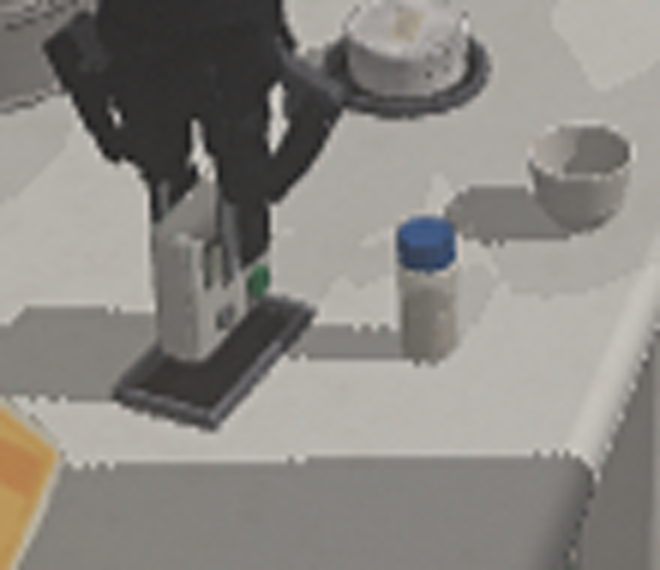

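Run:
```python
from h import *
d=cam('side'); s=arm.read_state(); p=np.array(s['position']); a=np.deg2rad(-8.5); c,n=np.cos(a),np.sin(a)
zb=p[2]-34.5
f=lambda x,y,z:((proj(d,(p[0]+c*(x-2)-n*y,p[1]+n*(x-2)+c*y,z))-[180,170]+.5)*6-.5).round(0)
for n_,q in dict(bl=(13,33,zb),br=(-9,33,zb),far_br=(-9,-33,zb),tl=(13,33,zb+68),tr=(-9,33,zb+68)).items(): print(n_,f(*q))
g=lambda x,y,z:((proj(d,(498.8+c*x-n*y,138.2+n*x+c*y,z))-[180,170]+.5)*6-.5).round(0)
print('rest outer', [g(x,y,7) for x,y in((25,44),(-25,44),(-25,-44),(25,-44))])
```

```text
bl [148. 351.]
br [194. 364.]
far_br [270. 279.]
tl [135. 216.]
tr [182. 228.]
rest outer [array([112., 383.]), array([217., 413.]), array([316., 298.]), array([216., 272.])]
```

Run:
```python
from h import *
d=cam('side'); g=cv2.cvtColor(d['color'],cv2.COLOR_RGB2GRAY)
print('     ',*range(200,230))
for r in range(216,243): print(r,' '.join('%3d'%v for v in g[r,200:230]))
```

```text
200 201 202 203 204 205 206 207 208 209 210 211 212 213 214 215 216 217 218 219 220 221 222 223 224 225 226 227 228 229
216 178 178 180 184 140 106 109 110 110 114 115 138 145  82 118 143  89 137 144 147  65  87  79  97 171 168 165 167 167 167
217 179 180 180 183 139 105 109 109 110 115 116 136 147 107 142 146 135 142 143 145  65  87  83 138 173 171 168 167 168 168
218 181 180 179 182 139 103 107 109 109 112 116 133 144 138 145 143 143 141 144 144  78  77  94 118 157 173 172 171 170 168
219 178 178 178 183 159 103 108 109 110 108 117 132 143 144 145 144 130 124 143 103  90 100  74  81 103 115 129 122 155 173
220 178 178 179 180 161 101 108 109 110 110 116 123 142 142 145 119 118  90 144 139  94  72  66  71  70  72  79  86 109 115
221 182 181 181 184 185 102 108 110 110 110 117 121 141 143 145  87  91  85 146 126  62  57  58  59  65  76  66  70  75  73
222 138 137 138 139 143 101 108 109 109 108 118 116 139 143 144  76  89 101 126  72  54  57  57  57  58  62  59  65  67  77
223 127 128 127 130 130 101 107 108 109 108 117 113 139 143 143  78  97 135  72  56  57  58  56  58  60  55  56 
[... 1667 characters left out ...]
 104  85  62  59  56  56  99 109  83 120 177 184 181 180 181 180 178 179 178 180
238 171 171 122 100 107  74  69  70  74  77  82  88  97 101  83  99 107  84 104 178 182 178 179 178 179 180 180 179 180 181
239 179 180 174 173 176 121 122 105  74  79  68  71  76  78  81 117  92  95 174 183 179 176 180 179 179 179 179 180 179 180
240 178 179 181 181 183 175 178 177 177 123 101  87  73  66  67  78 108 175 184 181 179 178 179 179 180 179 180 180 179 180
241 179 178 178 178 180 182 182 184 185 177 175 174 177 122 104  90 144 183 181 180 178 179 180 180 179 180 180 181 181 181
242 180 177 177 178 180 179 178 181 181 182 182 181 185 176 175 174 178 182 180 179 180 180 180 180 180 179 181 182 181 180
```

Emit:
{"method": "servo_tool", "body": {"increments": [[0, 0, 0, 0.005, 0, 0, 0], [0, 0, 0, 0.01, 0, 0, 0], [0, 0, 0, 0.01, 0, 0, 0], [0, 0, 0, 0.01, 0, 0, 0]]}}

```text
clock: 19.4
position: [500.7, 137.9, 43.9]
ee_rot: [-0.652, 0.758, -0.0, 0.0]
contact_force: [0.8, 0.1, -1.2]
gripper_width: 21.2
grasp_force: 59.0
```

Run:
```python
from h import *
d=cam('side'); s=arm.read_state(); p=np.array(s['position']); print(p.round(1)); g=cv2.cvtColor(d['color'],cv2.COLOR_RGB2GRAY)
a=np.deg2rad(-8.5); c,n=np.cos(a),np.sin(a); zb=p[2]-34.5
f=lambda x,y,z:proj(d,(p[0]+c*(x-2)-n*y,p[1]+n*(x-2)+c*y,z)).round(1)
for q in((13,33,zb),(-9,33,zb),(-9,-33,zb)): print(f(*q))
h=lambda x,y,z:proj(d,(498.8+c*x-n*y,138.2+n*x+c*y,z)).round(1)
print('rest in top near',h(20,39,7),h(-20,39,7),'far',h(-20,-39,7),h(20,-39,7),'floor far',h(-20,-39,3))
print('     ',*range(203,233))
for r in range(214,241): print(r,' '.join('%3d'%v for v in g[r,203:233]))
```

```text
[500.7 137.9  43.9]
[204.6 231.4]
[212.3 233.6]
[224.9 219.4]
rest in top near [201.  232.8] [215.  236.8] far [229.7 219.9] [216.3 216.3] floor far [229.8 221.1]
      203 204 205 206 207 208 209 210 211 212 213 214 215 216 217 218 219 220 221 222 223 224 225 226 227 228 229 230 231 232
214 183 136 107 107 109 111 113 110 140 152  58  65 107  73  93 106  58  52  53  51  82 174 169 168 167 167 167 167 169 168
215 184 140 106 109 109 108 111 114 138 153  70  98 107  70  92 109  57  51  50  85 139 171 168 168 166 167 167 168 167 165
216 184 139 106 109 109 110 113 116 136 153  74 106 106  70  92 107  68  53  86 125 145 155 168 165 166 167 166 166 168 167
217 182 159 105 109 110 110 111 116 134 151  71 104 114  60  92 107  76 126 102 104  90 156 171 168 167 167 167 168 168 167
218 181 162 103 108 109 110 110 117 125 149  87 108 112  84  88  84 125 127  81  89  75 134 174 173 171 170 168 169 168 167
219 181 160 101 108 109 111 110 118 123 148  87 104 134  92  90 136 143 108  70  81  82  95 114 128 120 155 173 173 170 168
220 180 181 100 107 108 110 110 118 123 144 100 118 146  90 137 143
[... 1836 characters left out ...]
  57  59  58  56  65  96 102  83 110 180 182 181 180 180 179 181 181 181 181 181
236  81  81  94 101  88  81  63  55  57  58  57  57  57  57 103 105  80 118 177 183 180 181 180 179 179 180 180 181 181 180
237  67  69  75  78  81  95 100 104  83  61  58  55  56  98 109  83 119 178 184 180 179 180 180 178 178 179 180 181 181 180
238 100 106  74  67  70  73  77  82  87  96 102  83  99 107  84 104 178 182 178 178 178 179 180 179 179 180 181 180 180 180
239 171 176 121 122 104  73  78  68  71  75  78  83 117  91  94 174 183 179 176 179 179 179 180 179 179 180 179 180 180 180
240 181 183 176 179 177 177 123 100  86  73  65  68  78 108 175 183 180 179 178 179 180 180 179 180 180 179 180 180 179 180
```

The timer sits about 3–4 mm toward −y in the grip, so I'll shift +3 mm in y (tool −x) and lower.

Emit:
{"method": "servo_tool", "body": {"increments": [[0, -0.003, 0, 0, 0, 0, 0], [0, -0.003, 0, 0.003, 0, 0, 0], [0, -0.003, 0, 0.0055, 0, 0, 0], [0, -0.003, 0, 0.0055, 0, 0, 0], [0, -0.003, 0, 0.0055, 0, 0, 0]]}}

```text
clock: 20.08
position: [501.0, 140.8, 38.2]
ee_rot: [-0.652, 0.758, 0.0, -0.0]
contact_force: [-0.0, 0.4, -0.6]
gripper_width: 21.4
grasp_force: 59.0
```

Emit:
{"method": "servo_tool", "body": {"increments": [[0, 0, 0, 0.001, 0, 0, 0], [0, 0, 0, 0.002, 0, 0, 0], [0, 0, 0, 0.002, 0, 0, 0]]}}

```text
clock: 20.45
position: [501.2, 140.9, 37.5]
ee_rot: [-0.652, 0.758, -0.0, 0.0]
contact_force: [-3.1, -0.4, 7.9]
gripper_width: 21.2
grasp_force: 60.2
```

Run:
```python
from h import *
d=cam('side'); s=arm.read_state(); g=cv2.cvtColor(d['color'],cv2.COLOR_RGB2GRAY)
print('     ',*range(201,233))
for r in range(218,240): print(r,' '.join('%3d'%v for v in g[r,201:233]))
```

```text
201 202 203 204 205 206 207 208 209 210 211 212 213 214 215 216 217 218 219 220 221 222 223 224 225 226 227 228 229 230 231 232
218 179 179 185 100 109 110 109 108 119 115 147  98  91 102  76  79  92  97  51  50  86 139 130 155 173 172 172 170 169 168 168 168
219 177 179 184  98 110 109 111 109 118 113 146  97  97 102  75  78  93  85  66  85 113 114 112 102 112 128 122 155 173 173 170 168
220 178 179 184 116 108 109 109 108 118 111 144 119  93 107 111  76  89  77 120 106  93  89  93  68  69  78  86 104 115 123 162 170
221 181 181 185 119 107 108 110 109 117 110 141 127  89 109 124  89  85 130 144  83  81  83  79  63  74  67  71  68  69  95 114 134
222 137 138 141 115 109 109 111 111 117 110 141 127  84 120 144  91 136 144 145  66  84  84  78  56  61  58  65  63  74  78  66 121
223 127 126 130 113 107 108 110 110 110 114 138 143 108 141 145 135 142 143 145  63  90  88  68  57  54  53  54  70  78  64  79 181
224 128 128 129 113 106 108 109 110 113 116 134 144 139 144 144 144 141 142 142  75  95  78  53  54  53  54  61  78  68  62 104 144
225 129 129 128 119 105 108 109 109 111 115 132 
[... 1231 characters left out ...]
 178 182 180 180 179 180 180 180 180 180
235  78  81  96  68  55  53  61  68  71  93  82  79  63  56  58  56  65  95 101  82 111 181 181 181 180 180 180 180 182 181 182 180
236  72  71  80  79  95 101  85  78  57  59  58  55  56  57  57  57 102 106  81 119 176 184 181 182 180 180 179 179 180 181 180 180
237  73  79  68  70  75  78  81  94 100 104  83  61  60  55  57  99 108  83 120 178 185 181 179 180 180 178 178 179 180 180 181 180
238 171 120 100 106  73  69  70  74  77  81  87  96 102  82  99 108  84 103 177 183 178 178 179 179 180 180 179 180 180 180 180 179
239 180 173 173 175 121 122 106  73  80  69  71  75  79  82 117  92  94 175 183 178 176 179 179 179 179 179 178 179 181 180 180 180
```

Run:
```python
from h import *
d=cam('side'); a=np.deg2rad(-8.5); c,n=np.cos(a),np.sin(a)
h=lambda x,y,z:proj(d,(498.8+c*x-n*y,138.2+n*x+c*y,z)).round(1)
for o in(0,-3,-6): print(o,'near',h(13,33+o,3),h(-9,33+o,3),'far',h(-9,-33+o,3),h(-13,-33+o,3),h(-13,-33+o,27), 'top near',h(13,33+o,71),h(-9,33+o,71))
print('rim in-top near',h(0,39,7),'outer-top near',h(0,44,7),'outer foot',h(0,44,0),'right in-top mid',h(-20,0,7))
g=cv2.cvtColor(d['color'],cv2.COLOR_RGB2GRAY)
t=d['color'][210:232,214:230].astype(int); gm=(t[:,:,1]-t[:,:,0]>25); print('green',np.argwhere(gm)[:,::-1].mean(0)+[214,210])
```

```text
0 near [204.8 233.4] [212.4 235.6] far [225.  221.4] [226.3 221.7] [225.8 214.2] top near [202.7 211.2] [210.5 213.3]
-3 near [205.4 232.8] [213.  234.9] far [225.5 220.7] [226.9 221.1] [226.4 213.6] top near [203.3 210.6] [211.1 212.7]
-6 near [206.  232.1] [213.6 234.3] far [226.  220.1] [227.4 220.5] [226.9 213. ] top near [203.9 210. ] [211.8 212. ]
rim in-top near [208.  234.8] outer-top near [206.9 235.9] outer foot [207.2 238.2] right in-top mid [222.5 228.1]
green [221.5 221.5]
```

The timer is on the floor (contact exactly 3 mm above its pick-up height), with gaps inside the rim at both ends. Release, rise, and head for the marker.

Emit:
{"method": "servo_tool", "body": {"increments": [[1, 0, 0, -0.001, 0, 0, 0], [1, 0, 0, -0.001, 0, 0, 0], [1, 0, 0, -0.001, 0, 0, 0], [1, 0, 0, -0.001, 0, 0, 0], [1, 0, 0, -0.001, 0, 0, 0], [1, 0, 0, -0.04, 0, 0, 0], [1, 0, 0, -0.08, 0, 0, 0], [1, 0, 0, -0.11, 0, 0, 0], [1, 0, 0, -0.11, 0, 0, 0], [1, 0, 0, -0.11, 0, 0, 0]]}}

```text
clock: 21.8
position: [500.4, 140.6, 145.6]
ee_rot: [-0.652, 0.758, 0.0, -0.001]
contact_force: [-0.0, 0.9, -0.3]
gripper_width: 85.3
grasp_force: 0.0
```

```bash
python3 go.py -10.3 383.8,-296.6,145 383.8,-296.6,6
python3 - <<'E'
from h import *
d=cam('top')
for c in('top','side'):
    d=cam(c)
    for t,z in(('bench_timer',3),('marker',0)):
        print(c,t,[(round(r['p'],2),ray(d,r['centre'],z).round(0)) for r in arm.spot_point(c,t)[:2]])
E
```

```text
t 21.8 pos [500.4 140.6 145.6] yaw 171.4 turn [ 0.07 -0.03  1.7 ] w 85.3 q [ 0.59  0.29 -0.37 -0.   -0.91 -0.74]
383.8,-296.6,145 [0.4497 0.0498 0.0009]
383.8,-296.6,6 [0.4496 0.0497 0.1399]
top bench_timer [(0.54, array([505., 147.,   3.]))]
top marker [(0.8, array([ 383., -295.,    0.])), (0.29, array([500., -99.,   0.]))]
side bench_timer [(0.85, array([492., 140.,   3.]))]
side marker [(0.46, array([ 385., -293.,    0.]))]
```

Emit:
{"method": "servo_tool", "body": {"increments": [[1, 0.05, 0.005, 0, 0, 0, 1.7], [1, 0.1, 0.011, 0, 0, 0, 1.7], [1, 0.15, 0.016, 0, 0, 0, 1.7], [1, 0.2, 0.022, 0, 0, 0, 1.7], [1, 0.25, 0.028, 0, 0, 0, 1.7], [1, 0.3, 0.033, 0, 0, 0, 1.7], [1, 0.35, 0.039, 0, 0, 0, 1.7], [1, 0.4, 0.044, 0, 0, 0, 1.7], [1, 0.45, 0.05, 0, 0, 0, 1.7], [1, 0.45, 0.05, 0, 0, 0, 1.7], [1, 0.45, 0.05, 0.04, 0, 0, 1.7], [1, 0.45, 0.05, 0.08, 0, 0, 1.7]]}}

```text
clock: 23.65
position: [385.0, -296.3, 65.8]
ee_rot: [-0.641, 0.768, -0.001, 0.001]
contact_force: [0.2, 0.4, 0.0]
gripper_width: 85.4
grasp_force: 0.0
```

Emit:
{"method": "servo_tool", "body": {"increments": [[1, 0, 0, 0, 0, 0, 0], [1, 0, 0, 0, 0, 0, 0]]}}

```text
clock: 23.9
position: [385.6, -296.6, 67.4]
ee_rot: [-0.641, 0.767, -0.001, 0.0]
contact_force: [0.0, -0.7, 0.1]
gripper_width: 85.6
grasp_force: 0.0
```

```bash
python3 go.py -10.3 384,-296,6
```

```text
t 23.9 pos [ 385.6 -296.6   67.4] yaw 169.8 turn [-0.1  -0.04  0.11] w 85.6 q [-0.32  0.35 -0.54  0.   -0.68  0.14]
384,-296,6 [-0.0004  0.0018  0.0614]
```

Emit:
{"method": "servo_tool", "body": {"increments": [[1, 0, 0.001, 0.03, 0, 0, 0], [1, 0, 0.001, 0.05, 0, 0, 0], [1, 0, 0.001, 0.061, 0, 0, 0], [1, 0, 0.001, 0.061, 0, 0, 0], [0, 0, 0.001, 0.061, 0, 0, 0], [0, 0, 0.001, 0.061, 0, 0, 0], [0, 0, 0.001, 0.061, 0, 0, 0], [0, 0, 0.001, 0.061, 0, 0, 0], [0, 0, 0.001, 0.061, 0, 0, 0], [0, 0, 0.001, 0.061, 0, 0, 0], [0, 0, 0.001, 0.061, 0, 0, 0], [0, 0, 0.001, 0.061, 0, 0, 0]]}}

```text
clock: 25.4
position: [383.9, -296.6, 5.8]
ee_rot: [-0.641, 0.768, -0.0, 0.0]
contact_force: [-0.9, 0.6, 5.0]
gripper_width: 15.1
grasp_force: 60.4
```

```bash
python3 go.py -2.6 405.5,367.5,106 405.5,367.5,9
```

```text
t 25.4 pos [ 383.9 -296.6    5.8] yaw 169.7 turn [-0.05 -0.02 -7.67] w 15.1 q [-0.32  0.45 -0.59  0.   -0.52  0.14]
405.5,367.5,106 [-0.6573  0.097  -0.1005]
405.5,367.5,9 [-0.6574  0.0971 -0.0035]
```

Emit:
{"method": "servo_tool", "body": {"increments": [[0, 0, 0, -0.04, 0, 0, 0], [0, 0, 0, -0.08, 0, 0, 0], [0, 0, 0, -0.12, 0, 0, 0], [0, -0.03, 0.004, -0.13, 0, 0, -1], [0, -0.075, 0.011, -0.13, 0, 0, -2], [0, -0.125, 0.018, -0.13, 0, 0, -3], [0, -0.175, 0.026, -0.13, 0, 0, -4], [0, -0.225, 0.033, -0.13, 0, 0, -5], [0, -0.275, 0.041, -0.13, 0, 0, -6], [0, -0.325, 0.048, -0.13, 0, 0, -7], [0, -0.375, 0.055, -0.13, 0, 0, -7.6], [0, -0.425, 0.063, -0.13, 0, 0, -7.6]]}}

```text
clock: 26.9
position: [396.8, 134.5, 135.2]
ee_rot: [-0.69, 0.723, 0.0, -0.0]
contact_force: [0.8, -0.6, -0.0]
gripper_width: 15.1
grasp_force: 59.7
```

```bash
python3 go.py -2.6 405.5,367.5,136 405.5,367.5,26
```

```text
t 26.9 pos [396.8 134.5 135.2] yaw 177.3 turn [ 0.01  0.   -0.06] w 15.1 q [ 0.72  0.14 -0.61 -0.   -0.82 -0.76]
405.5,367.5,136 [-0.2331  0.0022 -0.0008]
405.5,367.5,26 [-0.2331  0.0022  0.1092]
```

Emit:
{"method": "servo_tool", "body": {"increments": [[0, -0.045, 0, 0, 0, 0, 0], [0, -0.095, 0.001, 0, 0, 0, 0], [0, -0.145, 0.001, 0, 0, 0, 0], [0, -0.19, 0.002, 0, 0, 0, 0], [0, -0.232, 0.002, 0, 0, 0, 0], [0, -0.232, 0.002, 0, 0, 0, 0], [0, -0.232, 0.002, 0.04, 0, 0, 0], [0, -0.232, 0.002, 0.08, 0, 0, 0], [0, -0.232, 0.002, 0.109, 0, 0, 0], [0, -0.232, 0.002, 0.109, 0, 0, 0], [0, -0.232, 0.002, 0.109, 0, 0, 0]]}}

```text
clock: 28.28
position: [406.7, 365.0, 27.3]
ee_rot: [-0.69, 0.723, 0.0, 0.001]
contact_force: [0.5, 0.1, 0.2]
gripper_width: 15.1
grasp_force: 59.7
```

```bash
python3 go.py -2.6 405.5,367.5,9
python3 - <<'E'
from ov import *
import json
P=json.load(open('P.json')); s=arm.read_state(); p=s['position']
d=cam('side'); crop=(170,235,270,345)
sc=5.4; im=cv2.resize(d['color'][crop[1]:crop[3],crop[0]:crop[2],::-1],None,fx=sc,fy=sc,interpolation=cv2.INTER_CUBIC)
cv2.imwrite('pics/s5.png',im)
E
```

```text
t 28.27 pos [406.7 365.   27.3] yaw 177.3 turn [-0.05  0.06 -0.08] w 15.1 q [ 1.03  0.49 -0.43  0.   -0.65 -1.08]
405.5,367.5,9 [-0.0025  0.0013  0.0183]
```

View pics/s5.png

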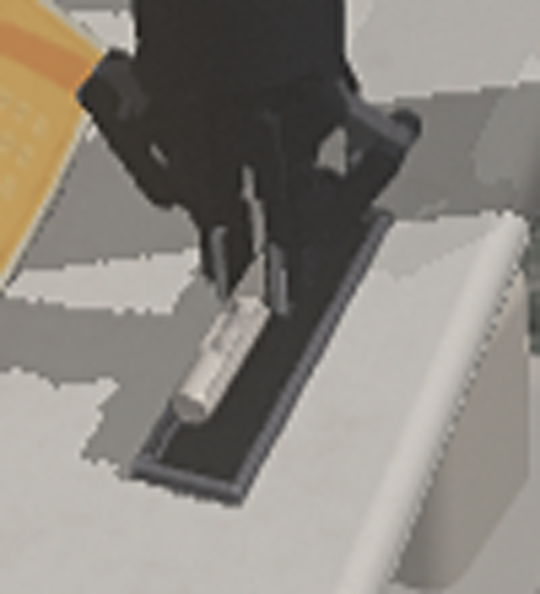

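The marker is over its rest. Its near end is at crop (190,420), and the near inner rim is at about (185,465). I'll compare these with the predicted positions.

Run:
```python
from h import *
d=cam('side'); a=np.deg2rad(-2.6); c,n=np.cos(a),np.sin(a); p=arm.read_state()['position']
o=lambda q:((q-[170,235]+.5)*5.4-.5).round(0)
F=lambda P,x,y,z:o(proj(d,(P[0]+c*x-n*y,P[1]+n*x+c*y,z)))
zb=p[2]-5.8
print('marker near end bot/cen/top',F(p,0,67,zb),F(p,0,67,zb+8.5),F(p,0,67,zb+17),'y-5',F(p,0,62,zb+8.5))
R0=(405.5,367.5)
for q in((22,80,7),(-22,80,7),(-22,-80,7),(17,75,7),(-17,75,7)): print(q,F(R0,*q))
```

```text
marker near end bot/cen/top [188. 422.] [186. 406.] [184. 389.] y-5 [192. 396.]
(22, 80, 7) [123. 467.]
(-22, 80, 7) [233. 496.]
(-22, -80, 7) [389. 210.]
(17, 75, 7) [141. 461.]
(-17, 75, 7) [226. 483.]
```

Everything agrees to about 2 mm. I'll make a small correction and lower.

Emit:
{"method": "servo_tool", "body": {"increments": [[0, -0.002, 0.002, 0, 0, 0, 0], [0, -0.002, 0.002, 0.006, 0, 0, 0], [0, -0.002, 0.002, 0.012, 0, 0, 0], [0, -0.002, 0.002, 0.0165, 0, 0, 0], [0, -0.002, 0.002, 0.0165, 0, 0, 0], [0, -0.002, 0.002, 0.0165, 0, 0, 0]]}}

```text
clock: 29.12
position: [404.3, 366.8, 9.7]
ee_rot: [-0.69, 0.723, -0.0, -0.0]
contact_force: [-0.2, 0.0, -0.9]
gripper_width: 15.2
grasp_force: 59.7
```

Emit:
{"method": "servo_tool", "body": {"increments": [[0, 0, 0, 0.001, 0, 0, 0], [0, 0, 0, 0.0015, 0, 0, 0], [0, 0, 0, 0.0015, 0, 0, 0]]}}

```text
clock: 29.5
position: [404.3, 367.0, 8.9]
ee_rot: [-0.69, 0.723, 0.0, 0.0]
contact_force: [-0.8, -0.9, 5.1]
gripper_width: 14.9
grasp_force: 60.3
```

Emit:
{"method": "servo_tool", "body": {"increments": [[1, 0, 0, -0.0005, 0, 0, 0], [1, 0, 0, -0.0005, 0, 0, 0], [1, 0, 0, -0.0005, 0, 0, 0], [1, 0, 0, -0.0005, 0, 0, 0], [1, 0, 0, -0.0005, 0, 0, 0], [1, 0, 0, -0.04, 0, 0, 0], [1, 0, 0, -0.09, 0, 0, 0], [1, 0, 0, -0.14, 0, 0, 0], [1, 0, 0, -0.19, 0, 0, 0], [1, 0, 0, -0.19, 0, 0, 0], [1, 0, 0, -0.19, 0, 0, 0]]}}

```text
clock: 30.88
position: [403.8, 366.5, 197.9]
ee_rot: [-0.69, 0.724, 0.0, -0.0]
contact_force: [1.2, -0.0, -0.9]
gripper_width: 85.7
grasp_force: 0.0
```

Run:
```python
from h import *
for c in('top','side'):
    d=cam(c); g=cv2.cvtColor(d['color'],cv2.COLOR_RGB2GRAY)
    for t,z in(('tin',3),('vial',3),('bench_timer',3),('marker',3),('crucible',0)):
        print(c,t,[(round(r['p'],2),ray(d,r['centre'],z).round(0)[:2]) for r in arm.spot_point(c,t)[:3]])
g=cv2.cvtColor(cam('side')['color'],cv2.COLOR_RGB2GRAY)
print('    ',*range(193,243,2))
for r in range(268,330,2): print(r,' '.join('%3d'%v for v in g[r,193:243:2]))
print(arm.read_state()['position'])
```

```text
top tin [(0.92, array([498., -97.]))]
top vial [(0.63, array([411., 110.])), (0.4, array([ 501., -222.]))]
top bench_timer [(0.74, array([502., 146.]))]
top marker [(0.81, array([402., 364.]))]
top crucible [(0.53, array([376.,  -2.]))]
side tin [(0.62, array([483., -97.]))]
side vial [(0.75, array([410., 119.])), (0.63, array([ 505., -212.]))]
side bench_timer [(0.64, array([493., 142.]))]
side marker [(0.87, array([403., 370.]))]
side crucible [(0.64, array([381.,   4.]))]
     193 195 197 199 201 203 205 207 209 211 213 215 217 219 221 223 225 227 229 231 233 235 237 239 241
268 130 182 181 179 181 181 180 181 190 179 180 188 186 185 186 184 187 186 185 186 185 184 185 186 186
270 187 186 186 186 187 184 186 186 187 187 185 186 185 185 185 190 136 172 192 189 187 187 187 184 185
272 187 186 186 186 184 187 186 186 185 184 184 185 185 185 144 117  89  79  88  99 129 132 165 191 188
274 186 187 186 185 185 184 186 185 185 185 187 185 185 188 136 109  93  64  60  62  65  78  82 100 111
276 187 186 186 185 185 185 185 185 185 184 183 183 183 143 104  93  62  62  73  61  66  67  66  89
[... 2049 characters left out ...]
185 184 184 182 183 183 185 185 184
318 142 137 106  79  60  60 120 116 135  82  63  68 106  85 184 184 184 185 182 182 184 184 184 186 184
320 146 111  98  67  58  59  78 130  80  62  63  89 106 182 186 183 184 183 184 183 184 185 184 185 185
322 136  76  84 100 108 103  82  58  61  64  62 106  98 188 185 184 185 184 185 183 185 185 186 184 189
324 182 180 107  79  72  78  87 105 107 103  92 101 187 187 185 186 183 184 182 183 182 185 185 184 197
326 184 187 187 189 183 126 110  72  72  79  99 100 188 185 186 185 184 182 183 184 184 183 184 188 196
328 185 186 184 185 188 188 189 183 181 126 115 186 185 185 184 185 186 185 185 185 185 185 184 195 196
[404.27270213 366.90109997 198.27114908]
```

Dark floor shows round the marker, the other three read as seated, and the crucible hasn't moved. Handing in.

```bash
python3 -c "
from bench import arm
print(arm.job_done())"
```

```text
the job is handed in; nothing more can be done
None
```

I set the tin, vial, timer and marker down on the floors of their rests in the order asked, released each one, left the crucible alone, and handed the job in at about 31 s; the hand-in gave no verdict, and the timer sits perhaps 3 mm off-centre lengthwise, within its 6 mm of clearance.

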